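# Start the clamp screw of a microscope mount

## Robot

A 6-joint arm with a two-finger parallel gripper is mounted at the origin on the work surface. World frame = base frame: x ahead of the robot, y to its left, z up, the work surface at z = 0. Lengths are in m, angles in degrees, forces in N, time in s.
With the tool pointing down it reaches from about 0.25 to 0.725 m from the base axis. Payload 9.7 kg.
Tool frame: the origin (TCP) lies midway between the tips of the shut fingers; the grasp point (between the pads) lies bot.hold_point_z behind it (bot.hold_point_z is the distance from the TCP to the grasp point, in m); z points along the fingers, y is the line along which they close (so a half turn about z gives the same grasp; the last joint's range is limited). The gripper opens to 85 mm and grips with 20 to 120 N. Pads are 22 mm wide; open, the fingers measure 114 mm over their backs; the gripper's body (76 mm by 85 mm) begins 54 mm behind the grasp point. The pads swing forward as they close: fully open they stand 13 mm farther back than shut.
Start: joints at [67.781, 4.979, 10.078, 95.1, 0, 90], TCP at [0.208, 0.509, 0.197] pointing down, gripper open.
Joint ranges: [-179.16, 179.16], [-48.56, 103.87], [-65.8, 70.77], [-126.05, 130.52], [-82.76, 87.17], [-180, 180]. Speed limits (degrees/s): [127.2, 127.2, 147.25, 180, 180, 180].

## Interface

Orientations are given as [roll, pitch, yaw] about the fixed x, y, z axes, in that order (R = Rz(yaw) Ry(pitch) Rx(roll)).
In Python, from workcell import bot, camera, camera_model, ticket gives the robot as it stands.
- The arm moves only by the tool send_rows, never from a script. Its argument "targets" is text: rows parted by semicolons, each of 5 numbers parted by spaces: the shift along the tool's x, y, z in mm, then the turn about the tool's z in degrees, then the closure in counts, from 0 (fully open) to 255 (shut). A call has 1 to 20 rows; each row is the pose to reach, as a shift and turn from the pose commanded when the call began, along the tool's axes at that moment; what a row does not reach only later rows make up. A row lasts 1/8 s, in which the tool goes at most 62.5 mm and 10.7 degrees, less where a joint would pass 70% of its speed; a pose out of reach is approached as far as the arm can. A call with a gripper value outside its range is refused whole. The fingers move at their own pace and stop on an object; "newtons" is the grip in N (left out, the last holds). Time passes only in rows, so rows that repeat a pose let the fingers close. It gives the time, the measured TCP pose, the force, the opening and the grip force at its end, in the units of the state.
- bot.get_obs(): the state, without advancing time (a new reading comes with each control period).
- camera(name): name is "scene" or "side" or "wrist"; returns the picture (420x560x3 uint8, blue, green, red); there is no depth.
- camera_model(name): a dict with "K" (3x3 intrinsics, pixels), "pose" (4x4, takes a point from camera to world coordinates); the wrist camera has in their place "T_tool_cam" (4x4, takes a point from camera to tool coordinates, whose origin is the TCP and whose axes are the flange's). Camera axes: x right, y down, z forward; pixel columns grow to the right and rows downward; lengths in m; the calibration is good to about 2 mm. A picture is of the moment at which its call begins: read the wrist's pose just before it. camera_model takes no time and is no camera call.
- ticket.job_done(): hands the job in; it is judged then, once.
The state is a dict: "time": time; "q": joint angles; "qd": joint speeds; "joint_efforts": joint torques, N m; "ee_pos": TCP position; "tcp_rot": TCP orientation; "wrist_force": force on the tool from outside, world axes, zero at the start; "torque": the same for the moment, N m; "opening": finger opening in m; "grasp_force": force on a finger pad.
Only numpy, scipy, OpenCV 4.12 (cv2) and the standard library are available. Lean on these libraries where they do the work, as an engineer would, in place of code of your own. Each camera call takes 0.05 s, during which the arm holds its last target. There are 200 camera calls.

## Task

The T-bar clamp screw on the microscope mount is only sitting on the mouth of its threaded boss, not caught in the thread, and will bind if turned clockwise, so do not force it that way. Turn it backward (anticlockwise seen from above) until you feel it drop into the thread and stop there, then turn it forward (clockwise) about one full turn so that it is properly started. Finish with the gripper closed on the screw's T-bar and hold it still like that, without letting go; leave the tray, the cup and the jar around it where they stand.

Things in the scene. Friction and masses are not known exactly. Their poses are not given: they have to be found in the camera images.
- mount: White foot plate 235 x 110 x 14 mm, fixed, with a round aluminium threaded boss (62 to 72 mm across, rim 60 mm above the table) and a low round column socket (68 mm across, 56 mm high) 125 mm from it. Origin: on the table under the boss's axis; x points from the boss to the socket, z up. The plate reaches from x = -60 to +175 mm.
- boss_rim (a point): Centre of the boss's rim, on the screw's axis, 60 mm above the table. Right-hand thread, 8 mm a turn. Past the drop, turning forward takes the screw under the thread: it sinks 8 mm a turn and can no longer be pulled up. Turning on backward after the drop makes it climb again slowly.
- clamp_screw: Upright steel clamp screw in the boss, 0.35 kg with its T-bar. It only turns and slides on the boss's vertical axis, cannot be lifted out, and sinks by its own weight unless held up. This frame does not turn; its origin, on the axis, is 53 mm above the table at the start, 45 after the drop, 37 after one turn forward.
- screw_turn (a joint): Turning of the screw, rad, growing clockwise seen from above (forward). Starts between 0.8 and 2.5. Turned back to about -0.1 it drops 8 mm into the thread; one turn forward from there is about 6.28. Before the drop it binds at about 3.0 forward. It stays where it is left and takes about 0.03 N m to turn. At 0 the ball end points along the mount's +x.
- bar_mid (a point): Middle of the T-bar, on the screw's axis: a level round dark steel bar 14 mm thick, 50 mm to each side, on a 14 mm neck (a 26 mm collar begins 24 mm below). Height over the table: 108 mm at the start, 100 after the drop, 92 after one turn forward. The frame turns with the screw; x runs along the bar to the ball end.
- ball_end (a point): Centre of the black ball, 24 mm across, on one end of the T-bar, 55 mm from the axis. The other end of the bar is plain.
- tray: Loose shallow open tray, 120 x 160 x 40 mm. Leave alone. Origin: centre of its underside.
- cup: Loose cup, 68 mm across, 75 mm high. Leave alone. Origin: centre of its underside.
- saline: Loose jar, 48 mm across, 85 mm high. Leave alone. Origin: centre of its underside.

How it is judged (in metres and radians):
On the way, in this order (a step that is already met when the one before it is completed fails the run):
1. turned backward, the screw has dropped into the thread (z of bar_mid in the frame of mount below 0.1025 m and value of joint screw_turn below 0.3 rad), for 0.2 s.
2. turned forward about one turn, the screw has sunk with the thread (value of joint screw_turn above 4.95 rad and z of bar_mid in the frame of mount below 0.0955 m), for 0.2 s.
At the end, for the whole second after the job is handed in: The screw is started: between 0.79 and 1.18 turns forward of the drop point (joint 4.95 to 7.4 rad), sunk with the thread (bar's middle less than 95.5 mm above the table), still (under 0.1 rad/s), with the fingers closed around the T-bar or its neck or ball and pressing on it with more than 6 N (all of step 2 and value of joint screw_turn below 7.4 rad and velocity of joint screw_turn between -0.1 and 0.1 rad/s and contact force between the fingers and clamp_screw above 6 N and horizontal distance between the grasp point and bar_mid below 0.06 m and y of the grasp point in the frame of bar_mid between -0.012 and 0.012 m and z of the grasp point in the frame of bar_mid between -0.03 and 0.018 m); the arm keeps its last pose, push and grip.
It fails at once if the screw is forced forward past where it binds, without having dropped into the thread (value of joint screw_turn above 3.6 rad and z of bar_mid in the frame of mount above 0.0985 m).
It fails at once if the screw is turned back far past the drop (over a quarter turn) (value of joint screw_turn below -1.7 rad).
It fails at once if the tray, cup or jar is pushed away or tipped (distance of any of tray, cup, saline from where it was at the start of the episode above 0.03 m or angle between any of cup, saline's own z axis and vertical above 0.4 rad).
It also fails if it takes over 64 s, if anything falls off the work surface, if the arm or the gripper's body presses on something with over 40 N, if the wrist force passes 120 N, or if a joint passes its speed limit or range.

## Working session

There is one attempt and no reset: what is moved stays moved. The work goes in short steps, Python scripts to look and compute and a tool call to move; the robot and the scene stay as the last step left them, time stands still between calls to the robot, and variables do not carry over. Pictures are saved under pics/ and viewed, at most 10 in all, crops included, and the job is handed in when it is done.

Besides the shell and the picture viewer there is one more tool, called after "Emit:" as name(argument=value, ...) on one line, values as JSON. send_rows: Moves the arm, as the interface text tells. Its arguments: {"type":"object","properties":{"targets":{"type":"string"},"newtons":{"type":"number"}},"required":["targets"]}

```bash
mkdir -p pics
python3 - <<'E'
from workcell import bot,camera,camera_model
import cv2,numpy as np
o=bot.get_obs();print(o,bot.hold_point_z)
ims=[camera(n) for n in("scene","side","wrist")]
for n,i in zip(("scene","side","wrist"),ims): cv2.imwrite(f"pics/{n}0.png",i)
np.set_printoptions(precision=4,suppress=True)
for n in("scene","side","wrist"): print(n,camera_model(n))
E
```

```text
{'time': 0.0, 'q': array([6.77831128e+01, 5.01120121e+00, 1.00342099e+01, 9.50982126e+01,
       2.41581994e-05, 9.00011919e+01]), 'qd': array([ 0.10839519,  0.01270217,  0.02984984,  0.05824145, -0.05014963,
       -0.09644042]), 'joint_efforts': array([-8.64498143e-04, -5.20384347e+01,  4.64806902e+01,  1.59660674e-02,
       -9.59685008e-05, -1.52619157e-05]), 'ee_pos': array([0.20786192, 0.50892162, 0.19627993]), 'tcp_rot': array([-1.79924796e+02, -2.25937890e-05,  1.57781921e+02]), 'wrist_force': array([ 0.6204587 , -0.4542862 , -0.39635293]), 'torque': array([-0.04880375,  0.01604572,  0.01838519]), 'grasp_force': 0.0, 'opening': 0.08538667583822922} 0.0187
scene {'K': array([[401.9919,   0.    , 277.7206],
       [  0.    , 401.9919, 198.108 ],
       [  0.    ,   0.    ,   1.    ]]), 'pose': array([[-0.4425,  0.6739, -0.5916,  1.0207],
       [ 0.8966,  0.3207, -0.3054,  0.2734],
       [-0.0161, -0.6656, -0.7461,  0.6125],
       [ 0.    ,  0.    ,  0.    ,  1.    ]])}
side {'K': array([[384.4249,   0.    , 279.5198],
       [  0.    , 384.4249, 205.9271],
       [  0.    ,   0.    ,   1.    ]]), 'pose': array([[ 0.747 , -0.4268,  0.5097,  0.148 ],
       [-0.6646, -0.4989,  0.5562, -0.4155],
       [ 0.0169, -0.7542, -0.6564,  0.6406],
       [ 0.    ,  0.    ,  0.    ,  1.    ]])}
wrist {'K': array([[330.4346,   0.    , 278.5069],
       [  0.    , 330.4346, 208.2861],
       [  0.    ,   0.    ,   1.    ]]), 'T_tool_cam': array([[-0.0007, -0.9572, -0.2895,  0.0736],
       [ 1.    , -0.0008,  0.0001,  0.0001],
       [-0.0004, -0.2895,  0.9572, -0.1763],
       [ 0.    ,  0.    ,  0.    ,  1.    ]])}
```

View pics/scene0.png

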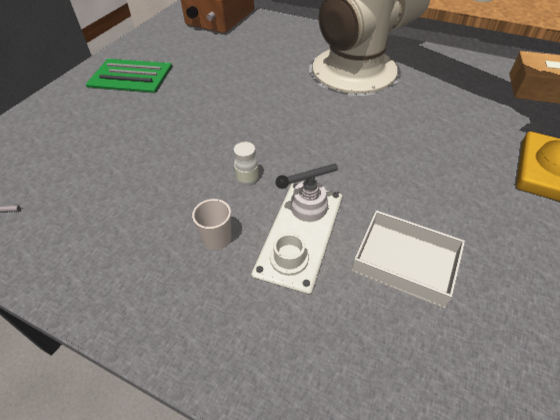

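View pics/side0.png

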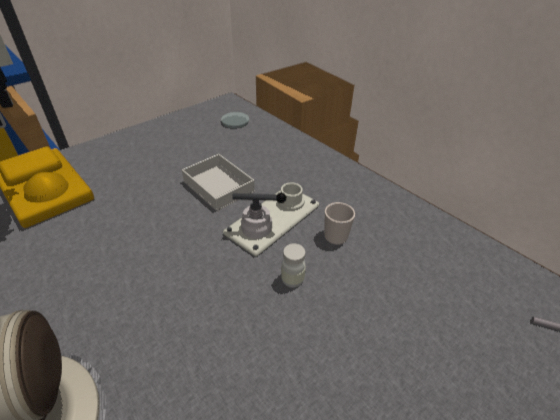

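View pics/wrist0.png

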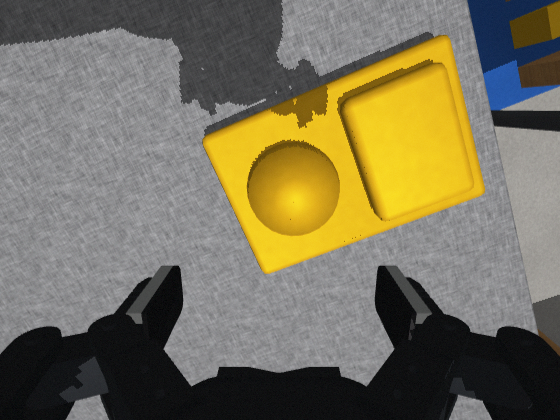

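The scene view shows the ball at about (282,182), the plain bar end at (337,168) and the socket at (290,247). In the side view the plain end is at about (234,196), the ball at (281,198) and the socket at (291,190). The wrist view does not show the mount yet.

```bash
cat > h.py <<'E'
import numpy as np,cv2
from workcell import bot,camera,camera_model
np.set_printoptions(precision=4,suppress=True)
def ray(m,uv,T=None):
    T=m["pose"] if T is None else T
    d=T[:3,:3]@np.linalg.inv(m["K"])@np.array([*uv,1.]);return T[:3,3],d/np.linalg.norm(d)
def tri(*rs):
    A=sum(np.eye(3)-np.outer(d,d) for _,d in rs);b=sum((np.eye(3)-np.outer(d,d))@c for c,d in rs)
    p=np.linalg.solve(A,b);return p,max(np.linalg.norm(np.cross(p-c,d)) for c,d in rs)
def plane(r,z): c,d=r;return c+d*(z-c[2])/d[2]
E
python3 - <<'E'
from h import *
S,D=camera_model("scene"),camera_model("side")
out={}
for n,m,(x0,y0,x1,y1) in(("scene",S,(270,155,345,192)),("side",D,(228,186,290,206))):
    im=cv2.imread(f"pics/{n}0.png");g=im.max(2)[y0:y1,x0:x1]
    mask=(g<55).astype(np.uint8)
    k,l,st,c=cv2.connectedComponentsWithStats(mask);i=1+st[1:,4].argmax();b=(l==i).astype(np.uint8)
    print(n,st[i]+[x0,y0,0,0,0])
    print("\n".join("".join(".#"[v] for v in r) for r in b))
E
```

```text
scene [276 176  13  12 107]
...........................................................................
...........................................................................
...........................................................................
...........................................................................
...........................................................................
...........................................................................
...........................................................................
...........................................................................
...........................................................................
...........................................................................
...........................................................................
...........................................................................
...........................................................................
...........................................................................
........
[... 2326 characters left out ...]
#......
.................................................########.....
.....##############.#...........................##########....
.....###########################..#####.........##########....
.....#####################################################....
....................###################.#....#############....
.........................######..................#########....
.........................######...................#######.....
.........................######...................######......
.........................######...............................
.......................########...............................
.......................#########..............................
```

```bash
python3 - <<'E'
from h import *
S,D=camera_model("scene"),camera_model("side")
for nm,a,b in(("ball",(282,182),(281.5,198)),("plain",(337,168),(234,196.5)),("socket",(290,246),(291.5,189.5)),("jar top",(245,149),(294,251)),("cup top",(213,213),(339.5,212))):
    print(nm,*tri(ray(S,a),ray(D,b)))
E
python3 -c "
import cv2
a=cv2.imread('pics/scene0.png')[140:290,190:340];b=cv2.imread('pics/side0.png')[140:290,210:360]
cv2.imwrite('pics/crop.png',cv2.resize(cv2.hconcat([a,b]),(800,400),interpolation=cv2.INTER_CUBIC))"
```

```text
ball [0.5831 0.0553 0.1062] 0.0013115966489555444
plain [0.5088 0.1287 0.1048] 0.002221892475604571
socket [0.6664 0.1101 0.0534] 0.001421457416129992
jar top [ 0.5127 -0.0605  0.0832] 0.00121685713605575
cup top [ 0.6743 -0.0353  0.0736] 0.001999115938809817
```

View pics/crop.png

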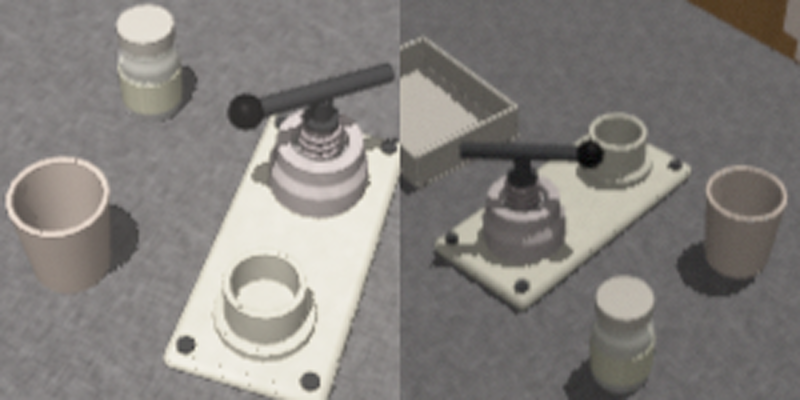

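Measured points, checked against the given sizes:

| Quantity | Measured | Expected |
|---|---|---|
| Ball to plain end | 104.5 mm | 105 mm |
| Bar height | 105 mm | 108 mm |
| Boss to socket | 123 mm | 125 mm |

The screw axis is at about (0.544, 0.094), the ball yaw is −44.7° and the mount yaw is 7.5°, so the joint reads about 0.91 rad. I'm moving above it now.

Emit:
send_rows(targets="-468 -257 0 22 0;-468 -257 0 22 0;-468 -257 0 22 0;-468 -257 0 22 0;-468 -257 0 22 0;-468 -257 0 22 0;-468 -257 0 22 0;-468 -257 0 22 0;-468 -257 0 22 0;-468 -257 0 22 0;-468 -257 0 22 0;-468 -257 0 22 0;-468 -257 0 22 0;-468 -257 0 22 0", newtons=20)

```text
time: 1.9
ee_pos: [0.5438, 0.0948, 0.1972]
tcp_rot: [180.0, 0.0, 135.8]
wrist_force: [-0.5, -0.2, -0.8]
opening: 0.0853
grasp_force: 0.0
```

Run:
```python
from h import *
o=bot.get_obs();print(o["q"],o["ee_pos"],o["tcp_rot"],o["time"])
cv2.imwrite("pics/w1.png",camera("wrist"))
```

```text
[ 9.8869  5.2423 10.3849 95.1231 -0.0007 54.0524] [0.5438 0.0948 0.1972] [179.9846   0.012  135.8345] 1.9
```

View pics/w1.png

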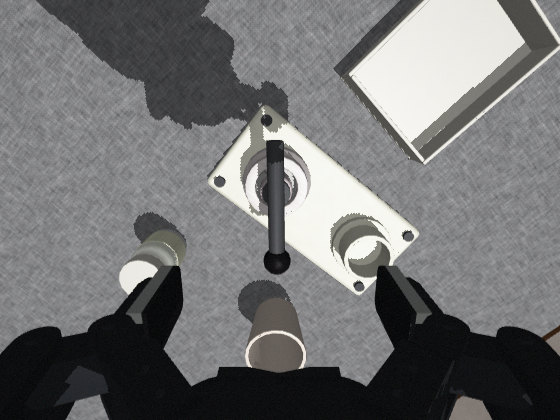

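The wrist view shows the bar upright between the fingers, with the plain end at (275,142) and the ball at (277,262). The jar and cup are clear of the fingers.

Run:
```python
from h import *
from scipy.spatial.transform import Rotation as R
o=bot.get_obs();T=np.eye(4);T[:3,:3]=R.from_euler("xyz",o["tcp_rot"],degrees=True).as_matrix();T[:3,3]=o["ee_pos"]
m=camera_model("wrist");Tc=T@m["T_tool_cam"];S=camera_model("scene");D=camera_model("side")
rb=ray(m,(277,262),Tc);rp=ray(m,(275.5,143),Tc)
b,e=tri(rb,ray(S,(282,182)),ray(D,(281.5,198)));p,e2=tri(rp,ray(S,(337,168)),ray(D,(234,196.5)))
print(b,e,p,e2)
for b,p in((b,p),(plane(rb,.108),plane(rp,.108))):
    d=(b-p)[:2];L=np.linalg.norm(d);a=b[:2]-d/L*.055
    print(L,np.degrees(np.arctan2(d[1],d[0])),a,"tool shift",T[:3,:3].T@np.r_[a-o["ee_pos"][:2],0]*1000)
```

```text
[0.5833 0.055  0.1066] 0.0016786241785169307 [0.5085 0.1276 0.1052] 0.0030079788836118804
0.10424491751607302 -44.150418740969066 [0.5439 0.0933] tool shift [-0.9436 -1.017  -0.0001]
0.1035477661826004 -43.63950550897865 [0.5436 0.0927] tool shift [-1.1493 -1.6465 -0.0002]
```

Emit:
send_rows(targets="-1 -1 50 0 0;-1 -1 85 0 0;-1 -1 105 0 0;-1 -1 105 0 0;-1 -1 105 0 0;-1 -1 105 0 190;-1 -1 105 0 190;-1 -1 105 0 190;-1 -1 105 0 190;-1 -1 105 0 190;-1 -1 105 0 190;-1 -1 105 0 190")

```text
time: 3.45
ee_pos: [0.544, 0.0929, 0.092]
tcp_rot: [-180.0, -0.0, 135.8]
wrist_force: [-0.1, -0.3, 0.2]
opening: 0.0217
grasp_force: 0.0
```

Emit:
send_rows(targets="0 0 0 0 203;0 0 0 0 203;0 0 0 -10 203;0 0 0 -20 203;0 0 0 -30 203;0 0 0 -40 203;0 0 0 -50 203;0 0 0 -55 203;0 0 0 -58 203;0 0 0 -60 203;0 0 0 -60 203")

```text
time: 4.82
ee_pos: [0.544, 0.0928, 0.092]
tcp_rot: [180.0, -0.0, -164.2]
wrist_force: [-0.1, -0.4, -0.3]
opening: 0.0177
grasp_force: 0.0
```

```bash
cat > look.py <<'E'
import sys
from h import *
n=sys.argv[1]
o=bot.get_obs();print(o["q"],o["ee_pos"],o["tcp_rot"],o["opening"],o["wrist_force"],o["time"])
a=camera("scene")[140:240,240:390];b=camera("side")[150:250,190:340];w=camera("wrist")
v=cv2.vconcat([cv2.resize(i,(450,300),interpolation=cv2.INTER_CUBIC) for i in(a,b)])
cv2.imwrite(f"pics/{n}.png",cv2.hconcat([v,cv2.resize(w[:,100:460],(350,408)).copy() if 0 else cv2.copyMakeBorder(cv2.resize(w[:,100:460],(350,408)),0,192,0,0,cv2.BORDER_CONSTANT)]))
E
python3 look.py l1
```

```text
[ 9.6839  4.4233 -2.123  83.4577 -0.0001 -6.0803] [0.544  0.0928 0.092 ] [ 179.9997   -0.0041 -164.2358] 0.017696650536915437 [-0.1033 -0.389  -0.2747] 4.825
```

View pics/l1.png

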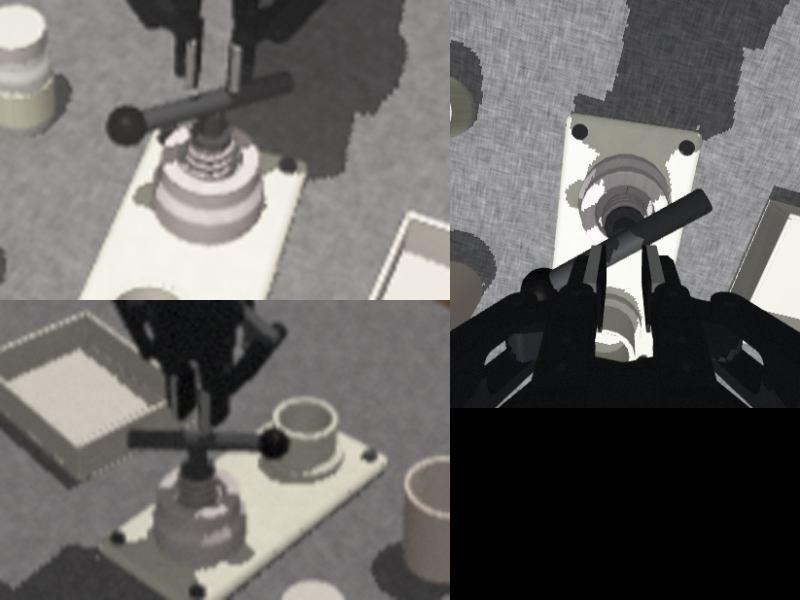

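The bar has not turned. The pads look high or offset relative to it, so I'm triangulating their tips.

Run:
```python
from h import *
from scipy.spatial.transform import Rotation as R
S,D=camera_model("scene"),camera_model("side")
def proj(m,P,T=None):
    T=m["pose"] if T is None else T
    c=T[:3,:3].T@(P-T[:3,3]);u=m["K"]@c;return u[:2]/u[2]
o=bot.get_obs();T=np.eye(4);T[:3,:3]=R.from_euler("xyz",o["tcp_rot"],degrees=True).as_matrix();T[:3,3]=o["ee_pos"]
m=camera_model("wrist");Tc=T@m["T_tool_cam"]
for z in(.092,.108,.125):
  P=np.r_[o["ee_pos"][:2],z];print(z,"scene crop",(proj(S,P)-[240,140])*3,"side crop",(proj(D,P)-[190,150])*3+[0,300],"wrist",proj(m,P,Tc))
print(*tri(ray(S,(311,169.5)),ray(D,(253,190.7))))
i=camera("wrist");cv2.imwrite("pics/w2.png",cv2.resize(i[140:380,180:380],(660,600*240//240+0),interpolation=cv2.INTER_CUBIC))
```

```text
0.092 scene crop [208.5336 120.0562] side crop [198.5215 455.5779] wrist [278.6187 241.8802]
0.108 scene crop [209.6942 101.1505] side crop [198.0134 438.7413] wrist [278.6506 253.5951]
0.125 scene crop [210.9707  80.3575] side crop [197.4593 420.3816] wrist [278.6911 268.5229]
[0.5428 0.0968 0.1204] 0.002899354379851322
```

View pics/w2.png

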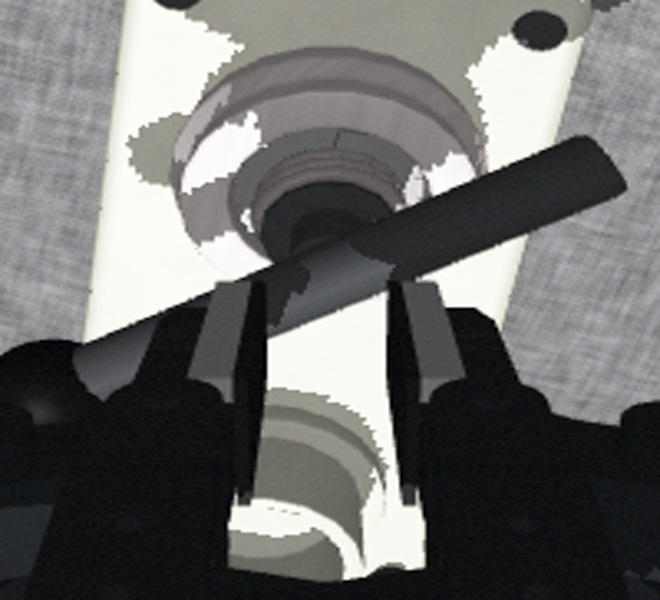

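The tips sit at about 0.12 m, above the bar's top at about 0.115 m, so the pads passed over it. I'll realign and go 20 mm lower while watching the force.

Emit:
send_rows(targets="0 0 0 10 185;0 0 0 20 185;0 0 0 30 185;0 0 0 40 185;0 0 0 50 185;0 0 0 60 185;0 0 0 60 185;0 0 0 60 185;0 0 5 60 185;0 0 10 60 185;0 0 15 60 185;0 0 20 60 185;0 0 20 60 185")

```text
time: 6.65
ee_pos: [0.5438, 0.0928, 0.0714]
tcp_rot: [-180.0, -0.0, 135.8]
wrist_force: [-0.3, -0.5, 0.0]
opening: 0.0234
grasp_force: 0.0
```

```bash
python3 look.py l2
```

```text
[ 9.6839  4.6142 -4.1888 81.2419 -0.0003 53.8987] [0.5438 0.0928 0.0714] [-179.9636   -0.0262  135.7852] 0.023442605147798876 [-0.2994 -0.5183  0.0377] 6.65
```

View pics/l2.png

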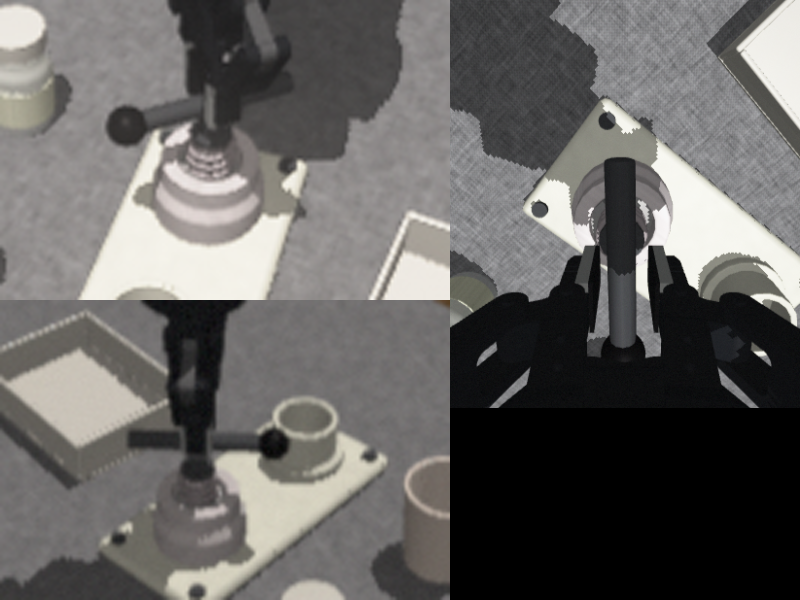

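The pads now straddle the bar, with the tips about 1 cm below its middle. I'm turning backward with a loose fork so the screw can drop.

Emit:
send_rows(targets="0 0 0 0 203;0 0 0 0 203;0 0 0 -8 203;0 0 0 -16 203;0 0 0 -24 203;0 0 0 -32 203;0 0 0 -40 203;0 0 0 -48 203;0 0 0 -54 203;0 0 0 -58 203;0 0 0 -60 203;0 0 0 -60 203")

```text
time: 8.3
ee_pos: [0.5439, 0.0929, 0.0722]
tcp_rot: [180.0, -0.0, -164.3]
wrist_force: [-3.4, 0.1, 3.7]
opening: 0.0174
grasp_force: 2.8
```

```bash
python3 look.py l3
```

```text
[ 9.69    4.5824 -4.1398 81.2893  0.0125 -6.059 ] [0.5439 0.0929 0.0722] [ 179.9864   -0.0101 -164.2509] 0.017440269482628144 [-3.4242  0.1382  3.7485] 8.3
```

View pics/l3.png

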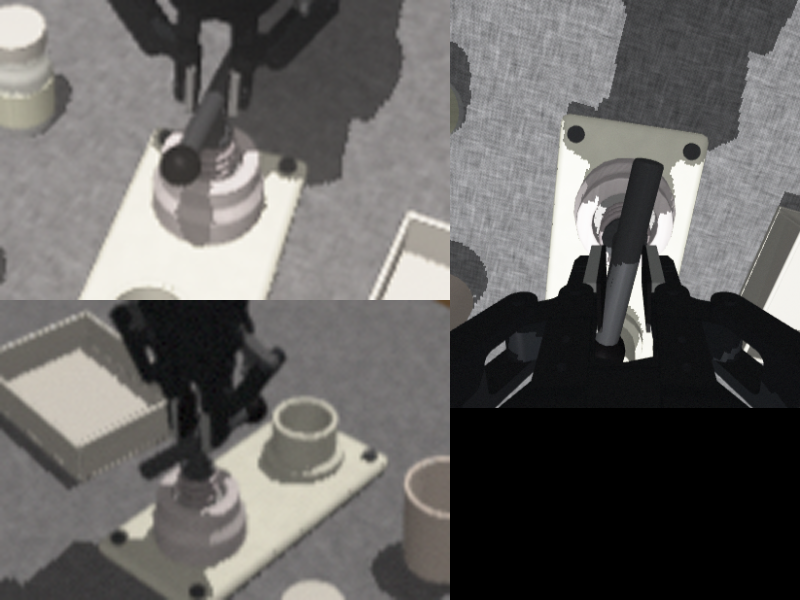

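The bar follows the fork, lagging by about 10°; the ball is at scene crop (182,165). From here I'll solve ball yaw and height numerically from the scene ball centre, since the axis and the 55 mm radius are known.

```bash
cat > ball.py <<'E'
from h import *
from scipy.optimize import least_squares
S=camera_model("scene");A=np.array([.5438,.093])
o=bot.get_obs()
im=camera("scene");g=im.max(2)
best=None
def proj(P): c=S["pose"][:3,:3].T@(P-S["pose"][:3,3]);u=S["K"]@c;return u[:2]/u[2]
P=lambda a,z:np.r_[A+.055*np.array([np.cos(a),np.sin(a)]),z]
m=(g<50).astype(np.uint8);m[:140]=0;m[230:]=0;m[:,:265]=0;m[:,350:]=0
m=cv2.morphologyEx(m,cv2.MORPH_CLOSE,np.ones((5,5)));m=cv2.morphologyEx(m,cv2.MORPH_OPEN,cv2.getStructuringElement(cv2.MORPH_ELLIPSE,(9,9)))
k,l,st,c=cv2.connectedComponentsWithStats(m)
print("tool yaw",o["tcp_rot"][2],"TCP",o["ee_pos"],"F",o["wrist_force"],"op",o["opening"],o["grasp_force"],"t",o["time"])
for i in range(1,k):
    r=min((least_squares(lambda v:proj(P(v[0],v[1]*.1))-c[i],[a,1.]) for a in np.radians([-120,-45,0,45,120])),key=lambda r:r.cost)
    a,z=r.x; print(st[i],c[i],"cost %.1f yaw %.1f z %.4f joint~%.2f"%(r.cost,np.degrees(a),z*.1,(np.radians(7.5)-a+.5)%(2*np.pi)-.5))
E
python3 ball.py
```

```text
tool yaw -164.2672468642028 TCP [0.544  0.0929 0.0721] F [-4.6243  0.753   4.8185] op 0.017312664223379598 2.776414453983307 t 8.45
[281 140  27  23 416] [295.4688 149.1178] cost 0.0 yaw -127.1 z 0.1227 joint~2.35
[315 140  34  25 590] [329.4746 150.8525] cost 0.0 yaw -195.5 z 0.1248 joint~3.54
```

Run:
```python
from h import *
im=camera("scene");g=im.max(2)[180:206,286:318]
print("\n".join(" ".join("%3d"%v for v in r) for r in g))
```

```text
138 144 145 145 147 148 149 148 147 145 140 134 136 143 145 144 136  97  85  88  92  91  86  80  75  62  58  55  55  66  76  78
145 146 141 144 145 146 148 148 148 148 144 139 138 142 145 142 114  87  86  91  92  88  83  78  70  60  58  56  57  67  72  81
150 148 144 142 142 145 140 140 131 130 136 139 140 139 139 130  94  87  89  91  90  87  79  73  63  58  57  55  56  83  76  83
151 152 146 143 141 161 134 116  89  81  99 111 130 132 129 107  87  87  90  92  90  86  78  69  59  59  60  57  57  84  81  82
149 153 153 148 153 166 138  87  64  62  73 152 182 185 167 107  87  91  94  91  87  83  74  62  58  58  60  58  59  84  69  82
147 150 151 149 181 144 119  76  61  72 157 225 234 233 191 111  88  93  92  89  85  78  69  59  60  60  60  58  73  89  72  88
139 143 151 151 207 159 120  75  63 157 225 233 233 227 144  91  92  93  91  86  82  75  65  61  61  60  61  71  89  88  78  99
139 142 150 176 193 154 128  88  86 218 233 234 217 179 104  84  91  91  91  86  79  70  60  62  61  62  61  84  83  77  79 134
134 140 149 203 199 156 139 120 157 227 216 200 136  87  66  66  77  81  87 
[... 1527 characters left out ...]
  64  89 117 121 115 117 119 170 180 182 198 207 229 231 232
243 243 243 243 231 206 197 194 157 150 121  95  89  78  84  73  90 103 126 130 130 133 133 134 197 229 232 232 232 232 232 234
243 242 243 243 231 201 197 199 178 156 153 142 140 129 136 110 127 134 132 132 130 134 134 135 180 227 233 233 233 233 234 232
242 243 243 242 228 192 197 200 198 177 158 157 160 161 150 131 131 133 131 131 134 135 137 144 228 235 235 231 230 229 220 205
242 241 242 242 229 176 195 202 207 202 177 161 162 162 133 125 128 126 126 129 131 136 137 161 215 218 217 208 203 198 168 153
242 242 242 241 229 159 188 205 207 210 203 181 168 164 134 126 128 127 128 127 125 128 130 153 167 167 164 161 160 157 155 152
```

```bash
sed -i 's/g<50/g<70/; s/m\[:140\]=0/m[:172]=0/; s/^S=/import sys\nS=/' ball.py
cat >> ball.py <<'E'
h=cv2.HoughCircles(cv2.medianBlur(g,3)[150:230,260:350],cv2.HOUGH_GRADIENT,1,20,param1=80,param2=9,minRadius=5,maxRadius=8)
for x,y,rr in (h[0][:4] if h is not None else []): print("hough",x+260,y+150,rr)
E
python3 ball.py
python3 - <<'E'
import re
src=open('ball.py').read()
import sys; sys.path.insert(0,'.')
from h import *
from scipy.optimize import least_squares
S=camera_model("scene");A=np.array([.5438,.093])
def proj(P): c=S["pose"][:3,:3].T@(P-S["pose"][:3,3]);u=S["K"]@c;return u[:2]/u[2]
for c,a0 in(((282,182),-.75),((300.2,194.7),0.1)):
    r=least_squares(lambda v:proj(np.r_[A+.055*np.array([np.cos(v[0]),np.sin(v[0])]),v[1]*.1])-c,[a0,1.]);print(c,np.degrees(r.x[0]),r.x[1]*.1,r.cost)
E
```

```text
tool yaw -164.2459527542332 TCP [0.544  0.0929 0.0721] F [-2.9311  0.1662  3.6017] op 0.017493958783895706 2.8498582541942596 t 8.55
[294 188  13  13 134] [299.9851 194.1493] cost 0.0 yaw 220.0 z -0.0046 joint~2.58
hough 300.5 195.5 6.0
hough 292.5 163.5 6.0
hough 320.5 194.5 7.4
(282, 182) -38.86905411184778 0.11140145671283551 1.6155871338926322e-27
(300.2, 194.7) 5.618954525866878 0.10940783271660018 2.463770379186264e-26
```

Not dropped yet: ball yaw is 5.6°, joint about 0.03, height unchanged. I'll go a little further back.

Emit:
send_rows(targets="0 0 0 -3 203;0 0 0 -6 203;0 0 0 -8 203;0 0 0 -8 203;0 0 0 -8 203")

```text
time: 9.22
ee_pos: [0.5445, 0.0927, 0.072]
tcp_rot: [-180.0, 0.0, -156.3]
wrist_force: [0.7, 0.6, 0.4]
opening: 0.0172
grasp_force: 0.0
```

```bash
sed -i 's/np.radians(\[-120,-45,0,45,120\])/[float(sys.argv[1])]/' ball.py; python3 ball.py .2
```

```text
tool yaw -156.27342803305132 TCP [0.5445 0.0927 0.072 ] F [0.6693 0.6083 0.37  ] op 0.017157702052358077 0.0 t 9.225
[300 193  13  13 129] [305.876  198.8682] cost 0.0 yaw 16.1 z 0.1017 joint~-0.15
hough 305.5 199.5 7.4
hough 331.5 201.5 7.4
```

The screw has dropped: z fell about 8 mm and the joint is about −0.15. I'll dwell briefly, then make the first forward stroke.

Emit:
send_rows(targets="0 0 0 0 203;0 0 0 0 203;0 0 0 8 203;0 0 0 18 203;0 0 0 28 203;0 0 0 38 203;0 0 0 48 203;0 0 1 58 203;0 0 1 68 203;0 0 1 78 203;0 0 2 88 203;0 0 2 98 203;0 0 2 108 203;0 0 2 118 203;0 0 3 128 203;0 0 3 138 203;0 0 3 148 203;0 0 4 158 203;0 0 4 168 203;0 0 4 176 203")

```text
time: 11.78
ee_pos: [0.5443, 0.0929, 0.0684]
tcp_rot: [180.0, -0.0, 27.5]
wrist_force: [-0.9, 0.2, -0.1]
opening: 0.0172
grasp_force: 0.1
```

```bash
cat > wr.py <<'E'
from h import *
import sys
o=bot.get_obs();print(o["q"],o["tcp_rot"][2],o["ee_pos"],o["wrist_force"],o["grasp_force"],o["opening"],o["time"])
w=camera("wrist");g=w.max(2)
# bar rows above the pads: dark run near the column centre
for v in range(140,236,8):
    r=g[v,200:360];x=np.flatnonzero(r<75)
    print(v,(x.min()+200,x.max()+200,len(x)) if len(x) else "")
cv2.imwrite(f"pics/{sys.argv[1]}.png",w)
E
python3 wr.py w3
```

```text
[  9.6848   4.6228  -4.5131  80.8208   0.0015 162.2053] 27.47943082161079 [0.5443 0.0929 0.0684] [-0.9153  0.1831 -0.13  ] 0.08522461401298642 0.017205814934775014 11.775
140 (np.int64(289), np.int64(323), 35)
148 (np.int64(283), np.int64(329), 47)
156 (np.int64(280), np.int64(332), 53)
164 (np.int64(279), np.int64(332), 54)
172 (np.int64(281), np.int64(330), 50)
180 (np.int64(285), np.int64(324), 40)
188 (np.int64(283), np.int64(314), 23)
196 (np.int64(281), np.int64(311), 19)
204 (np.int64(279), np.int64(309), 22)
212 (np.int64(266), np.int64(307), 23)
220 (np.int64(257), np.int64(305), 24)
228 (np.int64(265), np.int64(302), 30)
```

The wrist numbers put the ball on the tool's +x side, so the bar probably did not follow all the way. I'm measuring the ball.

```bash
python3 ball.py .2; python3 look.py l4
```

```text
tool yaw 27.133773645489807 TCP [0.5442 0.0929 0.0682] F [ 0.1262 -0.0526 -0.1089] op 0.017465330564444517 0.1319296471774578 t 11.825
[300 193  12  13 123] [305.5935 198.8862] cost 0.0 yaw 15.6 z 0.1015 joint~-0.14
hough 305.5 198.5 7.4
hough 331.5 201.5 7.4
[  9.6858   4.6358  -4.53    80.8164  -0.0009 162.0005] [0.5442 0.0929 0.0681] [179.9937  -0.0166  27.6854] 0.017622525042806026 [-0.0063 -0.106   0.7535] 11.875
```

View pics/l4.png

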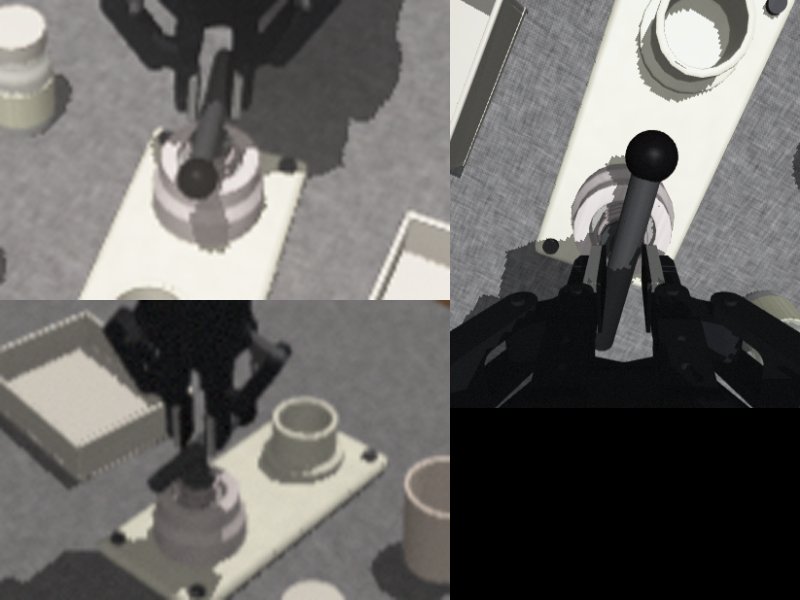

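The bar didn't move: the ball is still at yaw 15.6° with the screw dropped. The fork is riding above it, so the tips are higher than the TCP figure suggests. I'll touch the bar's top with shut fingers to find the true tip height.

Emit:
send_rows(targets="0 0 -35 0 203;0 0 -56 0 203;0 0 -56 0 255;0 0 -56 0 255;0 0 -56 0 255;0 0 -50 0 255;0 0 -46 0 255;0 0 -42 0 255;0 0 -39 0 255;0 0 -37 0 255;0 0 -37 0 255")

```text
time: 13.4
ee_pos: [0.544, 0.0928, 0.1049]
tcp_rot: [-180.0, 0.0, 27.8]
wrist_force: [-0.1, 0.4, 0.5]
opening: 0.0006
grasp_force: 0.0
```

Emit:
send_rows(targets="0 0 2 0 255;0 0 4 0 255;0 0 6 0 255;0 0 6 0 255")

```text
time: 13.9
ee_pos: [0.544, 0.0928, 0.0988]
tcp_rot: [-180.0, 0.0, 27.8]
wrist_force: [0.2, -0.0, 0.6]
opening: 0.0002
grasp_force: 0.0
```

Emit:
send_rows(targets="0 0 2 0 255;0 0 4 0 255;0 0 5 0 255;0 0 5 0 255")

```text
time: 14.4
ee_pos: [0.544, 0.0928, 0.0938]
tcp_rot: [-180.0, 0.0, 27.8]
wrist_force: [-0.3, -0.6, 0.2]
opening: 0.0002
grasp_force: 0.0
```

Emit:
send_rows(targets="0 0 2 0 255;0 0 4 0 255;0 0 5 0 255;0 0 5 0 255")

```text
time: 14.9
ee_pos: [0.544, 0.0928, 0.0889]
tcp_rot: [-180.0, 0.0, 27.8]
wrist_force: [-0.5, -0.8, 0.4]
opening: 0.0001
grasp_force: 0.0
```

Emit:
send_rows(targets="0 0 2 0 255;0 0 4 0 255;0 0 5 0 255;0 0 5 0 255")

```text
time: 15.4
ee_pos: [0.544, 0.0928, 0.0839]
tcp_rot: [-180.0, 0.0, 27.8]
wrist_force: [1.3, -0.3, 0.2]
opening: 0.0004
grasp_force: 0.0
```

Emit:
send_rows(targets="0 0 2 0 255;0 0 4 0 255;0 0 4 0 255")

```text
time: 15.78
ee_pos: [0.5439, 0.0928, 0.0798]
tcp_rot: [-180.0, 0.0, 27.8]
wrist_force: [0.5, -0.2, -0.6]
opening: 0.0001
grasp_force: 0.0
```

```bash
python3 ball.py .2|cut -c1-150
python3 - <<'E'
from h import *
m=camera_model("wrist");g=camera("wrist").max(2)
cv2.imwrite("pics/w5.png",g)
# coarse brightness map of the finger/bar area
for v in range(196,330,6): print(v," ".join("%3d"%x for x in g[v,240:324:4]))
E
```

```text
tool yaw 27.782246758812708 TCP [0.5439 0.0928 0.0798] F [ 0.4521 -0.1995 -0.5681] op 0.00014788880578975812 0.0 t 15.775
[300 193  12  13 123] [305.5935 198.8862] cost 0.0 yaw 15.6 z 0.1015 joint~-0.14
hough 305.5 198.5 7.4
hough 307.5 167.5 7.4
196 151 106 232 232 230 229 229 228 122 120  31  54  66  74  82  75  68  60 122 192 184
202 171 230 229 230 228 224 207  78  84  83  44  34  71  76  76  74  61 231 232 126 187
208 226 231 229 227 170 184  77  90  73  59  49  66  74  82  76  71  55 229 228 230 118
214 229 229 228 181 181  85  86  82  97  35  59  70  81  79  74  63  81 223 228 228 233
220 230 229 165 179  73 166  86  62  40  49  62  74  82  79  70  57 171 157 226 234 227
226 228 228 179  87 156  76  80  37  27  55  70  76  81  75  68  73 172  72 229 228 231
232 230 215 118  85  88  79  45  38  44  58  72  80  80  70  57 165 172  76 230 228 229
238 231 227 105  85  53  77  38  25  52  66  74  80  74  67  51 169 155  82 226 231 227
244 227 229  94  83  43  36  37  33  58  70  78  78  70  59  72 145  82 225 230 228 229
250 116 119 119  91  85  37  35  32  35  38  74  37  63  54 1
[... 470 characters left out ...]
  71  37  20  15  14  11  90  91  93  17  18  93  92  92  55  12  14  22  20 137 132
292  72  15  18  16  19  20  50 178 183  42  41  91 170  48  19  16  17  21  20 136 134
298  16  22  23  19  19  21  22  22  34  39  37  90  20  23  22  21  22  22  20  20 122
304  16  14  12  17  13  14  23  23  22  21  21  15  19  19  22  23  27  21  21  18  17
310  13  13  19  15  15  12  15  18  14  16  19  15  17  18  22  18  11  12  19  16  14
316  15  15  14  17  15  11  16  14  20  20  17  14  16  16  15  18  14  12  17  15  14
322  13  14  19  17  15  13  12  16  15  17  17  11  15  17  13  12  15  18  10  17  18
328  17  13  14   9  13  12  15  16  18  16  15  16  10  12   6  11  16  13  18  17  19
```

Emit:
send_rows(targets="0 0 3 0 255;0 0 6 0 255;0 0 6 0 255")

```text
time: 16.25
ee_pos: [0.5438, 0.0928, 0.0736]
tcp_rot: [-180.0, 0.0, 27.8]
wrist_force: [0.2, 1.2, -0.3]
opening: 0.0
grasp_force: 0.0
```

Emit:
send_rows(targets="0 0 2 0 255;0 0 4 0 255;0 0 4 0 255")

```text
time: 16.62
ee_pos: [0.5444, 0.0929, 0.0715]
tcp_rot: [180.0, -0.1, 27.8]
wrist_force: [-3.2, -0.1, 10.7]
opening: 0.0
grasp_force: 5.3
```

Emit:
send_rows(targets="0 0 2 0 255;0 0 3 0 255;0 0 3 0 255")

```text
time: 17.0
ee_pos: [0.5448, 0.093, 0.0707]
tcp_rot: [179.9, -0.2, 27.8]
wrist_force: [-8.5, -3.1, 25.9]
opening: 0.0001
grasp_force: 12.7
```

Contact with the bar's top (0.107) came at a TCP reading of 0.072, so the true tips are about 35 mm above the reported TCP. I'll lift, swing back 168° onto the bar, and descend properly.

Emit:
send_rows(targets="0 0 -12 0 255;0 0 -22 0 185;0 0 -22 -10 185;0 0 -22 -20 185;0 0 -22 -30 185;0 0 -22 -40 185;0 0 -22 -50 185;0 0 -22 -60 185;0 0 -22 -70 185;0 0 -22 -80 185;0 0 -22 -90 185;0 0 -22 -100 185;0 0 -22 -110 185;0 0 -22 -120 185;0 0 -22 -130 185;0 0 -22 -140 185;0 0 -22 -150 185;0 0 -22 -160 185;0 0 -22 -168 185;0 0 -22 -168 185")

```text
time: 19.5
ee_pos: [0.5441, 0.0928, 0.0889]
tcp_rot: [180.0, -0.0, -164.3]
wrist_force: [-0.2, -0.6, -0.3]
opening: 0.0235
grasp_force: 0.0
```

```bash
python3 ball.py .2|cut -c1-150; python3 -c "
from workcell import bot;print(bot.get_obs()['q'])"
```

```text
tool yaw -164.27813473819006 TCP [0.5441 0.0928 0.0889] F [-0.1816 -0.5729 -0.3098] op 0.023535005900014377 0.0 t 19.5
[300 193  13  13 127] [305.7874 198.8346] cost 0.0 yaw 16.0 z 0.1017 joint~-0.15
hough 305.5 199.5 7.4
[ 9.68682863e+00  4.46083259e+00 -2.41821362e+00  8.31371395e+01
 -1.11901952e-03 -5.91714069e+00]
```

Emit:
send_rows(targets="0 0 8 0 185;0 0 16 0 185;0 0 24 0 185;0 0 30 0 185;0 0 35 0 185;0 0 35 0 203;0 0 35 0 203;0 0 35 0 203")

```text
time: 20.55
ee_pos: [0.5442, 0.0929, 0.0543]
tcp_rot: [-180.0, 0.0, -164.2]
wrist_force: [-0.7, -0.3, -0.1]
opening: 0.0173
grasp_force: 0.0
```

Free descent. Now the forward stroke: +178° (wrist joint to about 172°), lowering 4 mm.

Emit:
send_rows(targets="0 0 0 8 203;0 0 0 17 203;0 0 0 26 203;0 0 0 35 203;0 0 1 44 203;0 0 1 53 203;0 0 1 62 203;0 0 1 71 203;0 0 2 80 203;0 0 2 89 203;0 0 2 98 203;0 0 2 107 203;0 0 3 116 203;0 0 3 125 203;0 0 3 134 203;0 0 3 143 203;0 0 4 152 203;0 0 4 161 203;0 0 4 170 203;0 0 4 178 203")

```text
time: 23.05
ee_pos: [0.5432, 0.093, 0.05]
tcp_rot: [-180.0, 0.1, 17.5]
wrist_force: [-3.9, 1.3, 0.3]
opening: 0.017
grasp_force: 2.1
```

```bash
python3 wr.py w6
python3 - <<'E'
import cv2,numpy as np
g=cv2.imread('pics/w6.png').max(2)
for v in range(100,262,6): print(v," ".join("%3d"%x for x in g[v,230:334:5]))
E
```

```text
[  9.6984   4.893   -6.2635  78.9269   0.0325 172.1789] 17.519500807454794 [0.5432 0.093  0.05  ] [-3.9402  1.2695  0.2908] 2.103230422362685 0.0169816984133344 23.05
140 
148 
156 
164 
172 
180 (np.int64(240), np.int64(273), 25)
188 (np.int64(240), np.int64(274), 27)
196 (np.int64(242), np.int64(276), 24)
204 (np.int64(244), np.int64(278), 25)
212 (np.int64(246), np.int64(279), 23)
220 (np.int64(248), np.int64(281), 24)
228 (np.int64(249), np.int64(282), 25)
100 242 242 243 243 244 243 244 244 244 244 244 245 243 243 244 244 244 244 245 244 245
106 243 243 243 243 243 244 244 244 244 243 243 243 244 244 244 244 244 244 244 244 243
112 242 243 244 244 244 244 245 244 243 244 243 242 244 245 244 243 243 244 243 243 243
118 242 242 243 244 244 243 243 243 243 243 243 244 244 243 244 243 242 243 243 242 243
124 243 243 244 245 244 244 242 242 244 243 244 244 244 244 243 244 244 244 243 243 243
130 245 244 245 244 244 244 242 241 242 244 244 244 243 244 244 243 243 244 244 243 243
136 244 244 243 243 243 243 243 241 243 242 243 245 244 243 243 242 243 243 243 242 243
142 243 242 242 242
[... 1040 characters left out ...]
 165 103 230 230  53  65  76  75  74  65  69 203 218 223 228 228 229 231 156 169 185
220  92 230 230 229  45  64  72  76  76  65  46 173 171 157 205 227 227 229 231 140 180
226 218 232 227 229  39  65  71  79  75  66  58  90 173 143 209  84 224 227 234 227 163
232 223 231 229 182  59  55  67  75  78  70  61 165 181 144 131 172  73 224 232 228 208
238 225 227 227 179 181  51  67  74  74  76  64  45  41 149 161 172 172 216 230 230 228
244 226 228 227  85  86  46  64  74  77  77  63  42  73  72 165 117 170  92 226 230 228
250 227 228 190  78  68  39  57  73  75  78  67  54  75  37  34 159 171  75 226 230 228
256 122 119 120  94  94  74  55  68  78  78  72  60  33  38  16  95  97 157 229 228 229
```

The plain end is now on the camera side with the bar lagging about 10°, so the screw followed and the joint is about 2.8. I'll lift, swing back 190° and take the bar again.

Emit:
send_rows(targets="0 0 0 -4 180;0 0 -10 -9 180;0 0 -25 -9 180;0 0 -40 -10 180;0 0 -40 -20 180;0 0 -40 -30 180;0 0 -40 -40 180;0 0 -40 -50 180;0 0 -40 -60 180;0 0 -40 -70 180;0 0 -40 -80 180;0 0 -40 -90 180;0 0 -40 -100 180;0 0 -40 -110 180;0 0 -40 -120 180;0 0 -40 -130 180;0 0 -40 -140 180;0 0 -40 -150 180;0 0 -40 -160 180;0 0 -40 -170 180")

```text
time: 25.6
ee_pos: [0.5444, 0.0929, 0.091]
tcp_rot: [-180.0, 0.1, -171.9]
wrist_force: [-0.2, -0.0, 0.6]
opening: 0.0249
grasp_force: 0.0
```

Emit:
send_rows(targets="0 0 0 -10 185;0 0 0 -20 185;0 0 0 -20 185;0 0 0 -20 185")

```text
time: 26.1
ee_pos: [0.5442, 0.0929, 0.0904]
tcp_rot: [-180.0, 0.0, -152.4]
wrist_force: [0.8, 0.3, 0.4]
opening: 0.0235
grasp_force: 0.0
```

```bash
python3 wr.py w7
python3 - <<'E'
from h import *
g=cv2.imread('pics/w7.png').max(2)
for v in range(100,262,8): print(v," ".join("%3d"%x for x in g[v,230:334:5]))
E
```

```text
[  9.6863   4.4258  -2.2923  83.2547   0.     -17.8719] -152.44183138596097 [0.5442 0.0929 0.0904] [0.8183 0.2934 0.4352] 0.0 0.023485383277710544 26.1
140 (np.int64(260), np.int64(359), 61)
148 (np.int64(261), np.int64(359), 48)
156 (np.int64(264), np.int64(302), 39)
164 (np.int64(269), np.int64(359), 38)
172 (np.int64(269), np.int64(295), 27)
180 (np.int64(269), np.int64(295), 27)
188 (np.int64(269), np.int64(294), 26)
196 (np.int64(269), np.int64(296), 28)
204 (np.int64(269), np.int64(294), 26)
212 (np.int64(266), np.int64(294), 29)
220 (np.int64(262), np.int64(299), 35)
228 (np.int64(268), np.int64(300), 33)
100 152 158 145 158 156 136 142 141 161 149 165 135  78  80  67  75  64  66  74  72  67
108 136 164 153 162  97  76  76 155 157 135  82  67  71  67  64  74  79  69  77  71  82
116 142 154 140 148 144 145 145 155 125  71  83  77  66  75  76  75  68  81  66  69  76
124 140 225 245  44  44  46 151 150  10   6  10  14  11  11  78  68  83  76  76  73  76
132 155 244 151  43  43  61 151  10  14  14  11  14  14   8  10 139 128  72  80  77  75
140 228 250 148 149 151 147  41  13  11 
[... 667 characters left out ...]
 250 184 250 250 250 182 236  92  35  42  42  41  37  90  93  94 250 130 135 112 249
212 250 214 250 250 209 231 143  92  37  42  42  44  38  94  87  92 204 248 178 148 248
220 251 237 251 249  86 230 221  97  35  43  45  39  33  41  96 211 107 250 246 231 248
228 250 231 250 250 124 229 156 113  40  41  42  42  37  40  70  91 141 249 243 190 247
236 249 250 250 249 250  89  92 112  38  53  62  79  59  42  90  91 251 247 237 248 248
244 249 250 250 250 249 249 200  94  43  54 105  80  54  94 232 250 247 236 248 248 232
252 250 250 215 215 179 249 248 248  65  86 101  74  55 131 247 183 183 208 248 241 147
260 249 249  77  76  17 249 249 240  67  93 101  72  52 180 249  14  74  76  76 145 131
```

The bar is vertical and centred (column ~282) with the ball on the camera side, so the joint is about 2.79. I'll descend and make the second forward stroke.

Emit:
send_rows(targets="0 0 8 0 185;0 0 16 0 185;0 0 24 0 185;0 0 32 0 185;0 0 39 0 185;0 0 39 0 203;0 0 39 0 203;0 0 39 0 203")

```text
time: 27.15
ee_pos: [0.5443, 0.0929, 0.0514]
tcp_rot: [-180.0, 0.0, -152.2]
wrist_force: [0.5, 0.4, 0.4]
opening: 0.0174
grasp_force: 0.0
```

Emit:
send_rows(targets="0 0 0 9 203;0 0 0 18 203;0 0 0 27 203;0 0 0 36 203;0 0 1 45 203;0 0 1 54 203;0 0 1 63 203;0 0 1 72 203;0 0 2 81 203;0 0 2 90 203;0 0 2 99 203;0 0 2 108 203;0 0 3 117 203;0 0 3 126 203;0 0 3 135 203;0 0 3 144 203;0 0 4 153 203;0 0 4 162 203;0 0 4 171 203;0 0 4 180 203")

```text
time: 29.65
ee_pos: [0.5431, 0.093, 0.0471]
tcp_rot: [-179.9, 0.1, 27.5]
wrist_force: [-4.0, 0.9, 2.2]
opening: 0.0174
grasp_force: 3.1
```

Emit:
send_rows(targets="0 0 0 6 203;0 0 0 8 203;0 0 0 8 203;0 0 0 8 255;0 0 0 8 255;0 0 0 8 255;0 0 0 8 255;0 0 0 8 255", newtons=30)

```text
time: 30.65
ee_pos: [0.5443, 0.0931, 0.0471]
tcp_rot: [-180.0, -0.0, 19.8]
wrist_force: [-0.6, 6.0, -0.2]
opening: 0.0126
grasp_force: 33.3
```

```bash
python3 ball.py 0.2|cut -c1-160; python3 wr.py w8
python3 - <<'E'
from h import *
g=cv2.imread('pics/w8.png').max(2)
for v in range(100,275,8): print(v," ".join("%3d"%x for x in g[v,230:334:5]))
E
```

```text
tool yaw 19.803224931152332 TCP [0.5443 0.0931 0.0471] F [-0.6161  6.0073 -0.1693] op 0.012606420452360158 33.3389338105917 t 30.65
[300 172  22  13 207] [311.0773 177.0773] cost 0.0 yaw 22.8 z 0.1548 joint~-0.27
[303 196  12  13 122] [308.8033 202.1393] cost 0.0 yaw 21.7 z 0.0939 joint~-0.25
hough 313.5 217.5 7.4
[  9.6948   4.9613  -6.5144  78.4946   0.0278 169.8908] 19.804000790178844 [0.5443 0.0931 0.0471] [ 0.7291  4.919  -0.3585] 33.33885233849287 0.012633173940468064 30.7
140 (np.int64(257), np.int64(295), 39)
148 (np.int64(250), np.int64(302), 53)
156 (np.int64(247), np.int64(305), 59)
164 (np.int64(247), np.int64(305), 59)
172 (np.int64(249), np.int64(303), 55)
180 (np.int64(252), np.int64(300), 49)
188 (np.int64(260), np.int64(293), 34)
196 (np.int64(260), np.int64(293), 23)
204 (np.int64(260), np.int64(292), 23)
212 (np.int64(260), np.int64(292), 21)
220 (np.int64(260), np.int64(293), 24)
228 (np.int64(259), np.int64(293), 28)
100 242 242 243 243 243 243 243 244 244 243 243 245 244 244 243 243 243 242 243 244 245
108 243 242 243 244 244 244 244 245 245 245 244 244 243 244 
[... 1087 characters left out ...]
 164 120  95 232 228 230  69  53  67  79  76  73  62 226 230 231 237 130 157 184 165
220 121 230 231 231 227 226  73  55  71  78  77  71  60 219 226 227 229 154 231 116 182
228 220 232 229 228 211 180  63  53  71  79  74  71  58 172 173 171 226 229 228 231 178
236 225 230 230  84 180  81  86  55  70  77  78  74  61 131 132 173  72 226 233 227 231
244 229 228 222 175  83 182  30  54  72  75  77  72  61  40 174 172 158 204 230 229 229
252 228 229  93  85  74  57  53  51  68  76  76  75  60  16  60  95 171  83 226 230 228
260 229 122  96  76  94  94  74  55  69  79  75  75  55  17  97  92 172 157 228 229 229
268 119  21  23  22  91  95  18  53  69  75  74  74  31  17  94  92  54  21  18 115 120
```

The ball is back at yaw ~20°, so the joint is about 6.07. Its z is 8 mm below the drop height, and the bar is clamped and aligned at 33 N. I'm handing it in.

```bash
python3 -c "
from workcell import ticket;print(ticket.job_done())"
```

```text
the job is handed in; nothing more can be done
None
```

The clamp screw dropped into its thread on the backward turn and was then turned forward about one turn (joint about 6.07 rad, bar middle about 92 mm up by image measurement). The gripper is holding the T-bar at 33 N, and the job is handed in, with no verdict returned.

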